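Pin the bracket, then hold the hidden bolt head with the holder bar level

ROBOT

A 6-joint arm with a two-finger parallel gripper is mounted at the origin on a cart in front of the work surface, level with it; the furniture and walls round the work are solid. World frame = base frame: x ahead of the robot, y to its left, z up, the work surface at z = 0. Lengths are in m, angles in rad, forces in N, time in s.
With the tool pointing down it reaches from about 0.25 to 0.775 m from the base axis. Payload 4 kg.
Tool frame: the origin (TCP) lies at the very end of the fingers, on their centre line; the grasp point (between the pads) lies 19 mm behind it (robot.hold_point_z is the distance from the TCP to the grasp point, in m); z points along the fingers, y is the line along which they close (so a half turn about z gives the same grasp; the last joint's range is limited). The gripper opens to 94 mm and grips with 3 to 60 N. Pads are 16 mm wide; open, the fingers measure 119 mm over their backs; the gripper's body (75 mm by 177 mm) begins 78 mm behind the grasp point.
Start: joints at [1.24, 0.087, 1.371, -0, 1.684, -0.103], TCP at [0.124, 0.536, 0.206] pointing down, gripper open.
Joint ranges: [-3.1, 3.1], [-0.76, 2.03], [0.27, 2.55], [-1.08, 4.22], [0.17, 2.65], [-2.57, 2.57]. Speed limits (rad/s): [2.79, 2.79, 3.14, 3.14, 3.14, 3.14].

INTERFACE

Orientations are given as [roll, pitch, yaw] about the fixed x, y, z axes, in that order (R = Rz(yaw) Ry(pitch) Rx(roll)).
In Python, from bench import robot gives the robot as it stands.
- The arm moves only by the tool carry_out, never from a script. Its argument "steps" is a list of rows, each a list of 3 entries, a list of its own where there are three numbers: the shift along the tool's x, y, z in m, then the turn about the tool's z in units of 10 degrees (1.0 is 10 degrees), then the closure, from -1 (fully open) to 1 (shut). In form: [[[tx, ty, tz], roll, jaw], ...]. A call has 1 to 10 rows; each row is the pose to reach, as a shift and turn from the pose commanded when the call began, along the tool's axes at that moment; what a row does not reach only later rows make up. A row lasts 1/8 s, in which the tool goes at most 62.5 mm and 10.7 degrees, less where a joint would pass 70% of its speed; a pose out of reach is approached as far as the arm can. A call with a gripper value outside its range is refused whole. The fingers move at their own pace and stop on an object; the grip force is fixed at half the most. Time passes only in rows, so rows that repeat a pose let the fingers close. It gives the time, the measured TCP pose, the force, the opening and the grip force at its end, in the units of the state.
- robot.get_obs(): the state, without advancing time (a new reading comes with each control period).
- robot.snapshot(name): name is "scene" or "top" or "wrist"; returns a dict with "image" (400x640x3 uint8, red, green, blue), "z_map" (400x640 float32, m along the optical axis (not along the pixel's ray), 0 where there is no reading), "mtx" (3x3 intrinsics, pixels), "R" (3x3) and "t" (3): a world point X has camera coordinates R X + t. Camera axes: x right, y down, z forward; pixel columns grow to the right and rows downward; lengths in m; the calibration is good to about 2 mm. The wrist camera is an equidistant fisheye: a pixel r from the principal point sees the ray r / f radians off the axis. A picture is of the moment at which its call begins.
- robot.close_job(): hands the job in; it is judged then, once.
The state is a dict: "time": time; "joint_positions": joint angles; "qvel": joint speeds; "joint_torque": joint torques, N m; "tool_pos": TCP position; "ee_rot": TCP orientation; "wrist_force": force on the tool from outside, world axes, zero at the start; "wrist_torque": the same for the moment, N m; "width": finger opening in m; "finger_force": force on a finger pad.
Only numpy, scipy, OpenCV 4.12 (cv2) and the standard library are available. Lean on these libraries where they do the work, as an engineer would, in place of code of your own. Each camera call takes 0.05 s, during which the arm holds its last target. There are 200 camera calls.

TASK

Hammer the bracket's spring pin fully home with the mallet (touch the pin only with the mallet) and put the mallet back down on the worktop, clear of the bracket. Then reach down into the gap behind the bracket's front plate, grip the hidden bolt head, turn it until the drooping holder bar on the front is level, and finish still holding the head so that the bar stays level for the nut to be tightened; nothing but your grip on the head may carry the bar. Do not push the bottle, the timer or the tape roll about.

Things in the scene. Friction and masses are not known exactly. Their poses are not given: they have to be found in the camera images.
- bracket: Fixed U-shaped aluminium bracket. Origin on the worktop under the middle of the gap; x from front plate to rear plate, y along the plates. Foot 100 x 152 x 16 mm (x -50..50, y -110..42). Upright plates 8 mm thick, y -33..33, tops at z 122: front plate x -26..-18, rear plate x 28..36, so the gap is 46 mm wide, open above and at both ends. The bolt's level axis runs along x at y 0, z 95.
- bolt_head (a point): Steel hexagonal bolt head in the gap, hidden behind the front plate: 30 mm across flats, 16 mm thick along x. This point is its centre: bracket x 0, y 0, z 95 mm, 27 mm below the plates' tops. x along the bolt (the bracket's x); the flats to grip face the head's own +y and -y, and are upright when the holder bar is level. Turns with the bar as one piece.
- bolt (a joint): turn of bolt, head and holder bar together, rad: 0 = bar level, positive = its free end (at the bracket's +y) hangs lower. Range -0.25 to 0.42; left alone it drops by its weight (about 0.08 N m) and rests at 0.42. Turning the head positively about the bracket's +x (top of the head towards the bracket's -y) raises the bar.
- bar_end (a point): bright steel bar on the bolt before the front plate (bracket x -36..-26 mm), 22 mm high, reaching from the bolt towards the bracket's +y and ending in an open fork 48 mm wide (two 50 mm prongs, tips 142 mm from the bolt axis). This point: middle of the fork, at x -31, y 117, z 0 mm from the centre of the bolt head along the head's axes; y along the bar to the fork.
- pin_top (a point): round steel head of the spring pin, 20 mm diameter, 8 mm thick; this point is the centre of its flat top. At bracket x 0, y -82 mm over a round boss (28 mm across, top at z 30 mm); its top is 52 mm above the worktop when up, 38 mm when home, the head's underside then resting on the boss.
- pin (a joint): how far the pin has been driven down, m: 0 = up, 0.014 = fully home. Friction of about 6 N holds it wherever it is left; slow pushing or blows of 8 to 15 N drive it.
- mallet: small loose mallet, 0.28 kg (varies), standing on one end face. Origin at the centre of the lower face, z up along the head's axis; the handle points along its -x.
- mallet_center (a point): centre of the mallet's head, same axes as the mallet. Head: upright cylinder, 38 mm diameter, 64 mm tall, end faces 32 mm above and below this point. Handle: level wooden bar at this point's height, 18 mm wide, 22 mm high, from the head to 116 mm along -x; a good grip is 38 mm along -x from this point, across the handle.
- bottle: bystander: glass medium bottle, 56 x 50 mm and 105 mm tall; origin at the centre of its underside
- timer: bystander: white countdown timer, 46 x 64 x 59 mm; origin at the centre of its underside
- tape_roll: bystander: roll of tape lying flat, 96 mm across, 25 mm high; origin at the centre of its underside
Mind the look-alikes: they are no part of the job. What is shaped like the mallet but green or turquoise is not meant.

How it is judged:
By the outcome, as a careful person would: the job done as asked, in the order asked, and still so for the second after the job is handed in, while the arm keeps its last pose, push and grip.
It also fails if it takes over 54 s, if anything falls off the work surface, if the arm or the gripper's body presses on something with over 40 N, if the wrist force passes 120 N, or if a joint passes its speed limit or range.

## Working session

There is one attempt and no reset: what is moved stays moved. The work goes in short steps, Python scripts to look and compute and a tool call to move; the robot and the scene stay as the last step left them, time stands still between calls to the robot, and variables do not carry over. Pictures are saved under pics/ and viewed, at most 10 in all, crops included, and the job is handed in when it is done.

Besides the shell and the picture viewer there is one more tool, called after "Emit:" as name(argument=value, ...) on one line, values as JSON. carry_out: Moves the arm, as the interface text tells. Its arguments: {"type":"object","properties":{"steps":{"type":"array","items":{"type":"array"}}},"required":["steps"]}

```bash
mkdir -p pics; ls
python3 - <<'E'
from bench import robot
import cv2,numpy as np
print(robot.get_obs())
for n in ("scene","top"):
    s=robot.snapshot(n); cv2.imwrite(f"pics/{n}0.png",s["image"][:,:,::-1]); np.savez(f"{n}0.npz",**s)
    print(n,s["mtx"].round(1).tolist(),s["R"].round(3).tolist(),s["t"].round(3).tolist())
E
```

```text
pics
{'time': 0.0, 'joint_positions': array([ 1.23990713e+00,  8.79655042e-02,  1.37227520e+00,  1.53114525e-05,
        1.68360057e+00, -1.03073717e-01]), 'qvel': array([ 1.79400748e-04,  1.18571510e-05,  2.48314972e-03,  1.57122115e-03,
       -1.88181314e-03,  1.21212261e-03]), 'joint_torque': array([ 7.77987952e-04, -3.40183282e+01, -3.02428830e+01,  7.19767506e-02,
        3.28085606e-02, -1.76854937e-04]), 'tool_pos': array([0.1240197 , 0.5352599 , 0.20428783]), 'ee_rot': array([-3.13935753e+00, -2.46500609e-04,  2.91377861e+00]), 'wrist_force': array([ 0.39750283, -0.49806353, -0.86161315]), 'wrist_torque': array([-0.01049994, -0.03200521,  0.03061096]), 'finger_force': 0.0, 'width': 0.09424208081741342}
scene [[516.3, 0.0, 316.9], [0.0, 516.3, 194.0], [0.0, 0.0, 1.0]] [[-0.896, -0.445, 0.018], [-0.354, 0.689, -0.632], [0.269, -0.572, -0.775]] [0.538, 0.191, 1.549]
top [[458.1, 0.0, 332.4], [0.0, 458.1, 203.1], [0.0, 0.0, 1.0]] [[-0.014, -1.0, 0.018], [-0.997, 0.012, -0.072], [0.072, -0.019, -0.997]] [0.087, 0.58, 1.231]
```

View pics/scene0.png

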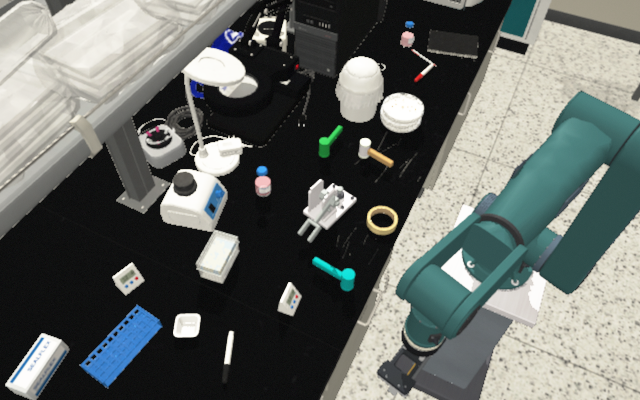

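View pics/top0.png

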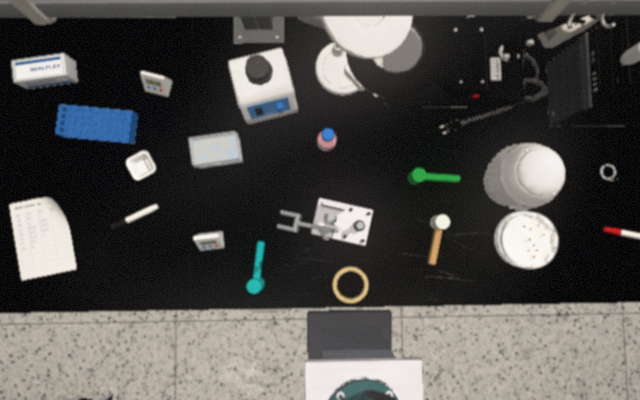

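The scene view shows the bracket at (328,205), white/wooden mallet at (365,148)-(390,160), bottle (263,182), timer (290,300) and tape (382,220). The top view shows the bracket at (343,221), bar fork at (290,221), tape (350,285), timer (209,240) and bottle (327,139).

Mallet candidates in the top view are green (418,176), turquoise (255,285) and wooden with a white head (440,222). The wooden one fits, since green and turquoise are excluded. I'll confirm it in an enlarged crop.

```bash
cat > h.py <<'E'
import numpy as np,cv2
def load(f): return dict(np.load(f))
def ray(s,u,v):
    d=np.linalg.inv(s["mtx"])@np.array([u,v,1.0]); return -s["R"].T@s["t"], s["R"].T@d
def onz(s,u,v,z):
    o,d=ray(s,u,v); return o+d*(z-o[2])/d[2]
def cloud(s):
    v,u=np.mgrid[0:400,0:640]; z=s["z_map"]
    d=np.stack([u,v,np.ones_like(u)],-1)@np.linalg.inv(s["mtx"]).T*z[...,None]
    return (d-s["t"])@s["R"]
def proj(s,X):
    c=s["R"]@np.asarray(X)+s["t"]; p=s["mtx"]@c; return p[:2]/p[2]
E
python3 - <<'E'
from h import *
s=load("top0.npz"); im=s["image"]; P=cloud(s)
c=cv2.resize(im[180:290,260:470],None,fx=3.8,fy=3.8,interpolation=cv2.INTER_CUBIC); cv2.imwrite("pics/crop1.png",c[:,:,::-1])
hsv=cv2.cvtColor(im,cv2.COLOR_RGB2HSV)
def comp(m,name,box):
    u0,u1,v0,v1=box; k=np.zeros(m.shape,bool); k[v0:v1,u0:u1]=1; k&=m
    vv,uu=np.nonzero(k); (c,sz,a)=cv2.minAreaRect(np.c_[uu,vv].astype(np.float32))
    p=P[k]; print(name,k.sum(),"mean px",uu.mean().round(1),vv.mean().round(1),"rect",c,sz,a,"z",np.percentile(p[:,2],[10,50,90]).round(3),"xyz",np.median(p,0).round(3), onz(s,*c,0).round(3))
b=hsv[...,2]>90
comp(b&(hsv[...,1]<70),"mallethead",(425,455,205,232))
comp((hsv[...,1]>90)&b,"handle",(420,450,222,275))
comp(b,"bracket+bar",(270,380,190,250))
comp(b&(P[...,2]>.1),"plates",(270,380,190,250))
comp(b,"tape",(325,380,260,310)); comp(b,"timer",(190,228,225,255)); comp(hsv[...,2]>70,"bottle",(312,342,122,155))
E
```

```text
mallethead 260 mean px 440.5 221.5 rect (440.0, 221.5) (15.0, 20.0) 90.0 z [0.001 0.061 0.066] xyz [ 0.526 -0.207  0.061] [ 0.527 -0.219  0.   ]
handle 301 mean px 434.9 246.5 rect (434.923095703125, 246.38462829589844) (8.236878395080566, 36.47760009765625) 11.309932708740234 z [0.029 0.041 0.045] xyz [ 0.458 -0.193  0.041] [ 0.459 -0.203  0.   ]
bracket+bar 2509 mean px 335.9 221.4 rect (325.0000305175781, 218.5) (91.11080932617188, 40.45753479003906) 12.52880573272705 z [0.011 0.018 0.109] xyz [0.529 0.067 0.018] [0.54 0.1  0.  ]
plates 411 mean px 329.8 221.2 rect (340.5384826660156, 217.19232177734375) (37.45817947387695, 51.18631362915039) 78.69007110595703 z [0.103 0.111 0.123] xyz [0.522 0.091 0.111] [0.543 0.057 0.   ]
tape 747 mean px 350.5 289.8 rect (352.0, 287.5) (43.0, 54.0) 90.0 z [-0.798  0.017  0.026] xyz [0.34  0.03  0.017] [0.35  0.029 0.   ]
timer 500 mean px 209.3 240.3 rect (208.484619140625, 240.61944580078125) (17.35092544555664, 30.61240577697754) 83.2901611328125 z [0.003 0.036 0.059] xyz [0.485 0.409 0.036] [0.483 0.421 0.   ]
bottle 379 mean px 326.6 139.0 rect (326.5, 139.0) (20.50609588623047, 21.92030906677246) 45.0 z [0.003 0.049 0.106] xyz [0.747 0.093 0.049] [0.763 0.093 0.   ]
```

View pics/crop1.png

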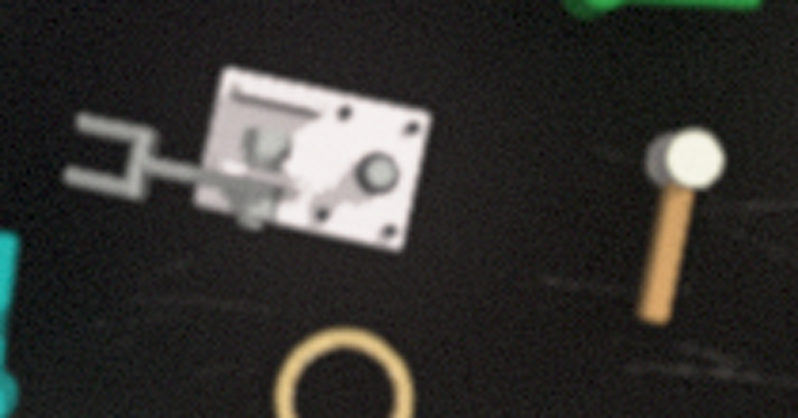

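The crop confirms the wooden mallet: white head at (692,158), handle down to (655,322). The pin head is at (378,172) and the fork at (110,155).

Run:
```python
from h import *
s=load("top0.npz"); im=s["image"]; P=cloud(s)
hsv=cv2.cvtColor(im,cv2.COLOR_RGB2HSV); b=hsv[...,2]>90
k=np.zeros(b.shape,bool); k[190:250,305:380]=1
# foot corners from crop pixels, ray onto z=.016
cr=[(228,66),(432,110),(402,250)]
W=[onz(s,260+(u+.5)/3.8-.5,180+(v+.5)/3.8-.5,.016)[:2] for u,v in cr]; print("corners",np.round(W,4), [np.linalg.norm(W[0]-W[1]),np.linalg.norm(W[1]-W[2])])
m=k&(hsv[...,2]>70)&(P[...,2]>.008)&(P[...,2]<.03)
vv,uu=np.nonzero(m); q=np.array([onz(s,u,v,.016)[:2] for u,v in zip(uu,vv)])
r=cv2.minAreaRect((q*1000).astype(np.float32)); print("foot rect mm",r)
W=np.array(W); ey=(W[0]-W[1]); ey/=np.linalg.norm(ey); ex=np.array([ey[1],-ey[0]])
O=W[1]-ex*.05+ey*.110; O2=W[0]-ex*.05-ey*.042; O3=W[2]+ex*.05+ey*.11
print("yaw",np.degrees(np.arctan2(ex[1],ex[0])),O,O2,O3)
pin=onz(s,260+378.5/3.8-.5,180+172.5/3.8-.5,.052); print("pin px->",pin, "rel", (pin[:2]-O)@ex,(pin[:2]-O)@ey)
m=(b&(hsv[...,1]<70)&(P[...,2]>.055)&(P[...,2]<.075)); m[:,:425]=0;m[:,460:]=0;m[:205]=0;m[235:]=0
vv,uu=np.nonzero(m); print("head", onz(s,uu.mean(),vv.mean(),.064), len(uu)); h=onz(s,uu.mean(),vv.mean(),.064)
m=(b&(hsv[...,1]>90)); m[:,:420]=0;m[:,450:]=0;m[:222]=0;m[275:]=0
vv,uu=np.nonzero(m); q=np.array([onz(s,u,v,.043)[:2] for u,v in zip(uu,vv)])
l=cv2.fitLine(q.astype(np.float32),cv2.DIST_L2,0,.01,.01).ravel(); print("handle",l,np.degrees(np.arctan2(l[1],l[0])),q.mean(0), "via head", np.degrees(np.arctan2(*(h[:2]-q.mean(0))[::-1])))
```

```text
corners [[ 0.5983  0.1141]
 [ 0.5646 -0.0327]
 [ 0.4643 -0.0091]] [np.float64(0.15067981071784523), np.float64(0.10309644175221964)]
foot rect mm ((529.423828125, 54.53632354736328), (151.55792236328125, 99.67012023925781), 76.5602035522461)
yaw -12.920028671645543 [0.54048547 0.08567377] [0.54019028 0.08438701] [0.53759807 0.08692841]
pin px-> [0.51956041 0.00989903 0.052     ] rel -0.0034527606042578534 -0.0785350132021999
head [ 0.52461005 -0.20881209  0.064     ] 165
handle [ 0.9729773  -0.2309008   0.45934603 -0.19286986] -13.350111 [ 0.45934603 -0.19286986] via head -13.72698647351163
```

Emit:
carry_out(steps=[[[-0.26,-0.317,0],0,-1],[[-0.26,-0.317,0],0,-1],[[-0.26,-0.317,0],0,-1],[[-0.26,-0.317,0],0,-1],[[-0.26,-0.317,0],0,-1],[[-0.26,-0.317,0],0,-1],[[-0.26,-0.317,0],0,-1],[[-0.26,-0.317,0],0,-1]])

```text
time: 1.1
tool_pos: [0.3064, 0.1666, 0.2051]
ee_rot: [-3.141, -0.0, 2.908]
wrist_force: [-0.6, 0.5, -0.3]
width: 0.0939
finger_force: 0.0
```

Emit:
carry_out(steps=[[[-0.26,-0.317,0.05],0,-0.4],[[-0.26,-0.317,0.05],0,-0.4],[[-0.26,-0.317,0.05],0,-0.4],[[-0.26,-0.317,0.05],0,-0.4],[[-0.26,-0.317,0.05],0,-0.4],[[-0.26,-0.317,0.05],0,-0.4],[[-0.26,-0.317,0.05],0,-0.4],[[-0.26,-0.317,0.05],0,-0.4],[[-0.26,-0.317,0.05],0,-0.4]])

```text
time: 2.22
tool_pos: [0.4877, -0.1975, 0.155]
ee_rot: [3.14, -0.001, 2.915]
wrist_force: [-0.3, -0.5, -0.0]
width: 0.066
finger_force: 0.0
```

Run:
```python
from bench import robot
import cv2,numpy as np
o=robot.get_obs(); print(o["time"],o["tool_pos"],o["ee_rot"],o["width"],o["joint_positions"])
s=robot.snapshot("wrist"); cv2.imwrite("pics/w1.png",s["image"][:,:,::-1]); np.savez("w1.npz",**s); print(s["mtx"],s["R"].round(3),s["t"].round(3))
```

```text
2.225 [ 0.48770619 -0.19747274  0.15504875] [ 3.14031026e+00 -1.22466692e-03  2.91539578e+00] 0.06601264142655866 [-4.93115618e-01  5.07183650e-02  1.50936388e+00  9.14033991e-04
  1.58302994e+00 -1.83770380e+00]
[[309.70691629   0.         317.45689856]
 [  0.         309.70691629 198.68861286]
 [  0.           0.           1.        ]] [[ 0.224  0.975  0.001]
 [ 0.943 -0.217  0.251]
 [ 0.245 -0.055 -0.968]] [ 0.084 -0.516  0.21 ]
```

View pics/w1.png

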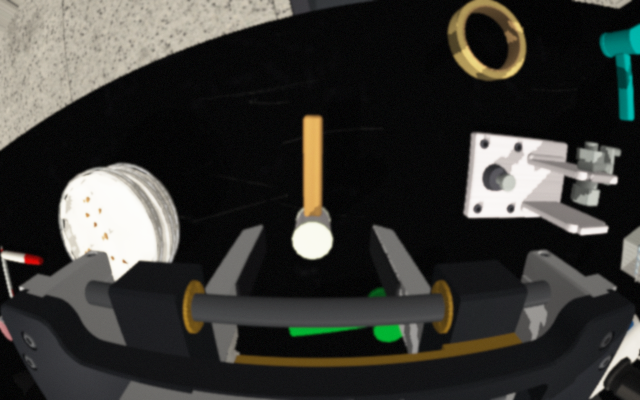

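The wrist view shows the mallet head top at (312,240) and its handle from (315,212) to (313,117), centred between the fingers. The pin head is at (493,177).

```bash
cat >> h.py <<'E'
def fonz(s,u,v,z):
    K=s["mtx"]; a=np.array([(u-K[0,2])/K[0,0],(v-K[1,2])/K[1,1]]); r=np.hypot(*a)
    d=s["R"].T@np.r_[a/r*np.sin(r),np.cos(r)]; o=-s["R"].T@s["t"]; return o+d*(z-o[2])/d[2]
E
python3 - <<'E'
from h import *
s=load("w1.npz"); hsv=cv2.cvtColor(s["image"],cv2.COLOR_RGB2HSV)
y,x=np.mgrid[0:400,0:640]
m=(hsv[...,1]>90)&(hsv[...,2]>90)&(x>290)&(x<340)&(y>100)&(y<220)
q=np.array([fonz(s,u,v,.043)[:2] for v,u in zip(*np.nonzero(m))])
l=cv2.fitLine(q.astype(np.float32),cv2.DIST_L2,0,.01,.01).ravel(); print("handle",l,np.degrees(np.arctan2(l[1],l[0])),len(q))
m=(hsv[...,1]<70)&(hsv[...,2]>215)&(x>285)&(x<340)&(y>205)&(y<265)
v,u=np.nonzero(m); print("head",u.mean(),v.mean(),len(u),fonz(s,u.mean(),v.mean(),.064))
print("handle end",fonz(s,312,116,.043))
t=np.array([.4877,-.1975]); yaw=2.913; X=np.array([np.cos(yaw),np.sin(yaw)]);Y=np.array([np.sin(yaw),-np.cos(yaw)])
d=q.mean(0)-t; print("handle mid in tool",d@X,d@Y)
print("pin",fonz(s,493,176,.052))
E
```

```text
handle [ 0.9726349  -0.23233876  0.45658147 -0.1966441 ] -13.434803 1933
head 311.95672191528547 239.8950276243094 1086 [ 0.52197502 -0.21186581  0.064     ]
handle end [ 0.41170547 -0.18639264  0.043     ]
handle mid in tool 0.030502963584152755 -0.006218031781171064
pin [ 0.50450472 -0.01683011  0.052     ]
```

Emit:
carry_out(steps=[[[0,-0.005,0.05],0,-0.4],[[0,-0.005,0.1],0,-0.4],[[0,-0.005,0.13],0,-0.4],[[0,-0.005,0.14],0,-0.4],[[0,-0.005,0.14],0,1],[[0,-0.005,0.14],0,1],[[0,-0.005,0.14],0,1],[[0,-0.005,0.14],0,1],[[0,-0.005,0.14],0,1],[[0,-0.005,0.14],0,1]])

```text
time: 3.52
tool_pos: [0.4866, -0.2041, 0.0157]
ee_rot: [3.141, 0.0, 2.914]
wrist_force: [-0.6, 1.0, 2.7]
width: 0.0177
finger_force: 29.7
```

Emit:
carry_out(steps=[[[0,0,-0.05],0,1],[[0,0,-0.09],0,1],[[0.014,0.055,-0.09],0,1],[[0.028,0.11,-0.09],0,1],[[0.042,0.165,-0.09],0,1],[[0.053,0.205,-0.09],0,1],[[0.053,0.215,-0.09],0,1],[[0.053,0.215,-0.09],0,1]])

```text
time: 4.53
tool_pos: [0.4832, 0.0173, 0.1048]
ee_rot: [-3.141, -0.001, 2.915]
wrist_force: [0.2, -0.0, -3.2]
width: 0.0179
finger_force: 30.0
```

Run:
```python
from bench import robot
import cv2,numpy as np
from h import *
o=robot.get_obs(); print(o["time"],o["tool_pos"],o["width"],o["wrist_force"],o["wrist_torque"])
a=robot.snapshot("wrist"); np.savez("w2.npz",**a); b=robot.snapshot("scene"); np.savez("s2.npz",**b)
im=np.vstack([cv2.resize(a["image"][100:300,200:600],(800,400))[:300], cv2.resize(b["image"][130:250,250:450],(500,300),interpolation=cv2.INTER_CUBIC) @ np.eye(3,dtype=np.uint8) if 0 else np.pad(cv2.resize(b["image"][130:250,250:450],(500,300),interpolation=cv2.INTER_CUBIC),((0,0),(0,300),(0,0)))])
cv2.imwrite("pics/w2.png",im[:,:,::-1])
```

```text
4.525 [0.48315109 0.01725053 0.10483584] 0.017921750536211752 [ 0.20465381 -0.02613709 -3.1980796 ] [-0.03133503  0.04516813 -0.04504424]
```

View pics/w2.png

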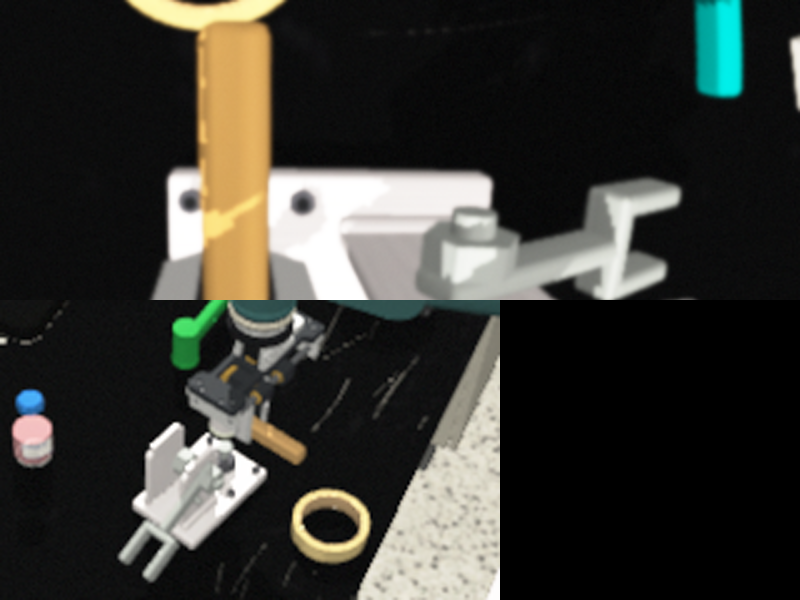

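The mallet head hovers over the pin (scene crop: head at (220,430), pin just below it at (222,462)). In the wrist view, the foot's front corners are at (284,186) and (446,187).

Run:
```python
from h import *
s=load("w2.npz"); A=fonz(s,284,185.5,.016)[:2]; B=fonz(s,446,186.5,.016)[:2]
ey=(B-A)/np.linalg.norm(B-A); ex=np.array([ey[1],-ey[0]]); M=(A+B)/2
O=M+ex*.05+ey*.034; print(A,B,np.linalg.norm(B-A),"yaw",np.degrees(np.arctan2(ex[1],ex[0])),"O",O,"pin",O-.082*ey)
s=load("scene0.npz"); P=[.5197,.0085,.052]; print(proj(s,P), s["image"].shape)
s0=s["image"]; u,v=proj(s,P).astype(int); c=cv2.resize(s0[v-20:v+20,u-25:u+25],(500,400),interpolation=cv2.INTER_CUBIC)
s1=load("s2.npz")["image"]; c2=cv2.resize(s1[v-40:v+20,u-20:u+25],(300,400),interpolation=cv2.INTER_CUBIC); c=np.hstack([c,c2]); cv2.imwrite("pics/c3.png",c[:,:,::-1])
```

```text
[ 0.46092373 -0.00936579] [0.49470006 0.13615963] 0.14939373925950974 yaw -13.06694312559933 O [0.53420426 0.08521207] pin [0.51566493 0.00533534]
[338.69557226 187.56055871] (400, 640, 3)
```

View pics/c3.png

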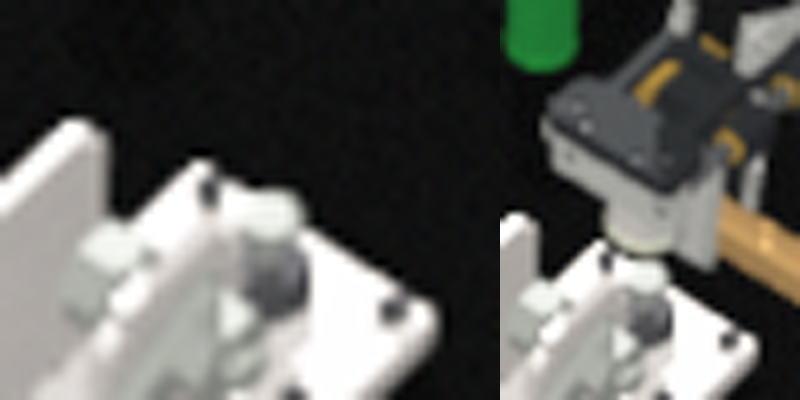

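The pin at about (339.7,187.5) in the full frame agrees with the predicted (338.7,187.6). Driving it now.

Emit:
carry_out(steps=[[[0,-0.002,0.02],0,1],[[0,-0.002,0.034],0,1],[[0,-0.002,0.037],0,1],[[0,-0.002,0.039],0,1],[[0,-0.002,0.041],0,1],[[0,-0.002,0.043],0,1],[[0,-0.002,0.045],0,1],[[0,-0.002,0.047],0,1]])

```text
time: 5.62
tool_pos: [0.4836, 0.015, 0.0588]
ee_rot: [-3.141, 0.002, 2.914]
wrist_force: [-1.5, -2.4, 3.5]
width: 0.0178
finger_force: 30.0
```

Emit:
carry_out(steps=[[[0,0,0.002],0,1],[[0,0,0.004],0,1],[[0,0,0.005],0,1],[[0,0,0.006],0,1],[[0,0,0.006],0,1]])

```text
time: 6.25
tool_pos: [0.4835, 0.0153, 0.0535]
ee_rot: [3.141, 0.001, 2.914]
wrist_force: [-1.3, -2.2, 6.4]
width: 0.018
finger_force: 30.0
```

Emit:
carry_out(steps=[[[0,0,0.001],0,1],[[0,0,0.002],0,1],[[0,0,0.003],0,1],[[0,0,0.003],0,1]])

```text
time: 6.75
tool_pos: [0.4829, 0.0157, 0.0519]
ee_rot: [3.141, 0.0, 2.914]
wrist_force: [-6.6, -1.5, 14.8]
width: 0.0179
finger_force: 30.0
```

Emit:
carry_out(steps=[[[0,0,0.002],0,1],[[0,0,0.003],0,1],[[0,0,0.003],0,1],[[0,0,-0.02],0,1],[[0,0,-0.055],0,1],[[0,0,-0.055],0,1]])

```text
time: 7.5
tool_pos: [0.4842, 0.0162, 0.1058]
ee_rot: [3.139, 0.003, 2.914]
wrist_force: [0.6, 0.3, -2.6]
width: 0.0177
finger_force: 30.0
```

Run:
```python
from bench import robot
from h import *
o=robot.get_obs(); print(o["time"],o["tool_pos"],o["width"],o["wrist_force"])
a=load("s2.npz")["image"]; s=robot.snapshot("scene"); b=s["image"]; np.savez("s3.npz",**s)
f=lambda x: cv2.resize(x[145:207,310:372],(390,390),interpolation=cv2.INTER_CUBIC)
cv2.imwrite("pics/c4.png",np.hstack([f(a),f(b)])[:,:,::-1])
for n in ("s2.npz","s3.npz"):
    P=cloud(load(n)); d=np.hypot(P[...,0]-.5190,P[...,1]-.0075)<.006; z=P[...,2][d&(P[...,2]<.058)&(P[...,2]>.03)]; print(n,np.percentile(z,[10,50,90]) if len(z) else 0,len(z))
```

```text
7.5 [0.48420831 0.01622358 0.10576327] 0.017711278198153657 [ 0.64236732  0.27875022 -2.62984693]
s2.npz [0.04841996 0.05186144 0.05414222] 7
s3.npz [0.03471631 0.03769836 0.03909109] 6
```

View pics/c4.png

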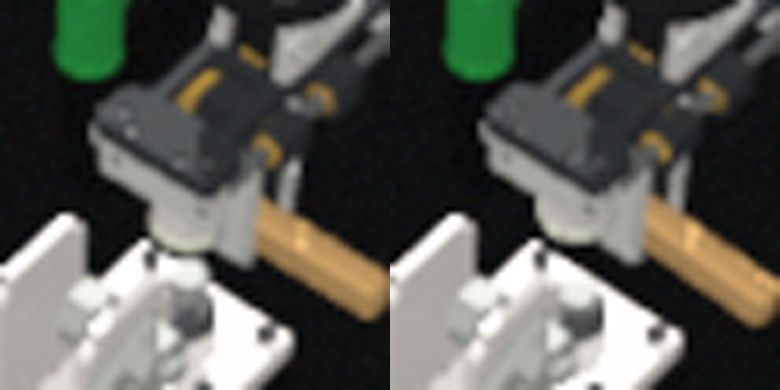

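Left (before) and right (after): the pin head dropped from about (187,270) to sit on its boss at (577,290). Depth gives a top of 0.0377 m, so it is home. Returning the mallet to its place.

Emit:
carry_out(steps=[[[-0.014,-0.055,0],0,1],[[-0.028,-0.11,0],0,1],[[-0.042,-0.165,0],0,1],[[-0.052,-0.214,0],0,1],[[-0.052,-0.214,0.05],0,1],[[-0.052,-0.214,0.08],0,1],[[-0.052,-0.214,0.086],0,1],[[-0.052,-0.214,0.089],0,1],[[-0.052,-0.214,0.091],0,1],[[-0.052,-0.214,0.091],0,1]])

```text
time: 8.8
tool_pos: [0.4862, -0.2051, 0.0146]
ee_rot: [-3.141, 0.002, 2.914]
wrist_force: [0.6, 0.0, -2.2]
width: 0.0178
finger_force: 30.0
```

Emit:
carry_out(steps=[[[0,0,0.001],0,1],[[0,0,0.002],0,1],[[0,0,0.002],0,1]])

```text
time: 9.18
tool_pos: [0.4857, -0.205, 0.0121]
ee_rot: [-3.141, 0.001, 2.914]
wrist_force: [0.4, -0.4, 0.3]
width: 0.0177
finger_force: 30.0
```

Emit:
carry_out(steps=[[[0,0,0],0,0.2],[[0,0,0],0,0.2],[[0,0,0],0,0.2],[[0,0,0],0,0.2],[[0,0,-0.05],0,0.2],[[0,0,-0.11],0,0.2],[[0,0,-0.17],0,0.2],[[-0.01,0.06,-0.2],0,0.2],[[-0.01,0.12,-0.2],0,0.2],[[-0.01,0.12,-0.2],0,0.2]])

```text
time: 10.42
tool_pos: [0.523, -0.0868, 0.2123]
ee_rot: [3.141, 0.002, 2.92]
wrist_force: [-0.9, -0.3, -0.2]
width: 0.0373
finger_force: 0.0
```

Run:
```python
from bench import robot
from h import *
o=robot.get_obs(); print(o["time"],o["tool_pos"],o["width"],o["wrist_force"])
s=robot.snapshot("wrist"); np.savez("w3.npz",**s)
cv2.imwrite("pics/w3.png",s["image"][:,:,::-1])
```

```text
10.425 [ 0.52299861 -0.08675511  0.21231989] 0.037251090972072846 [-0.85038941 -0.28978448 -0.17582573]
```

View pics/w3.png

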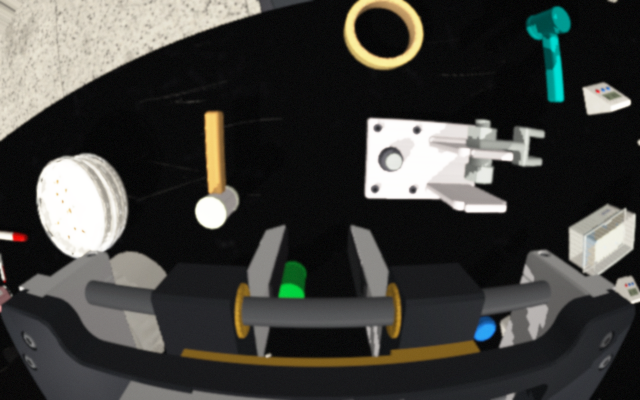

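The mallet stands at (215,207), upright and clear of the bracket. The bolt head shows at (482,168) between the plates. Moving above the gap.

Emit:
carry_out(steps=[[[0.008,0.06,0],0,0.1],[[0.016,0.12,0],0,0.1],[[0.023,0.172,0.02],0,0.1],[[0.023,0.172,0.06],0,0.1],[[0.023,0.172,0.06],0,0.1]])

```text
time: 11.1
tool_pos: [0.5359, 0.0816, 0.1471]
ee_rot: [-3.138, -0.009, 2.913]
wrist_force: [0.3, -0.6, -0.9]
width: 0.0426
finger_force: 0.0
```

Run:
```python
from bench import robot
from h import *
o=robot.get_obs(); print(o["time"],o["tool_pos"],o["ee_rot"],o["width"],o["wrist_force"])
s=robot.snapshot("wrist"); np.savez("w4.npz",**s)
b=robot.snapshot("scene"); np.savez("s4.npz",**b)
w=s["image"][80:330,130:500]; w=cv2.resize(w,(444,300)); c=cv2.resize(b["image"][145:245,275:385],(330,300),interpolation=cv2.INTER_CUBIC)
cv2.imwrite("pics/w4.png",np.hstack([cv2.resize(s["image"][100:300,200:480],(470,336),interpolation=cv2.INTER_CUBIC),np.pad(c,((0,36),(0,0),(0,0)))])[:,:,::-1])
```

```text
11.1 [0.53587224 0.08158075 0.14714764] [-3.13848107 -0.00869042  2.91324937] 0.04263879703963137 [ 0.27086472 -0.55359713 -0.91134827]
```

View pics/w4.png

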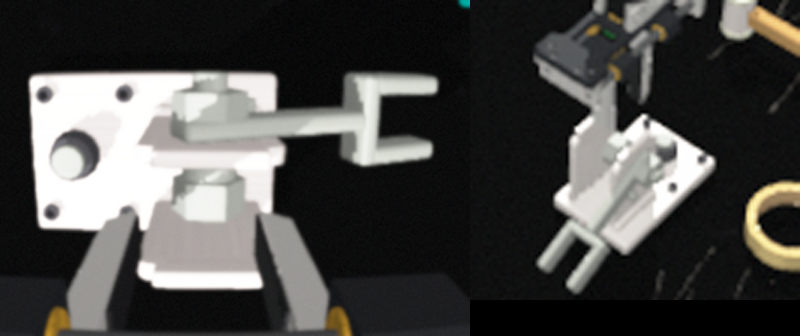

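The wrist view shows the head in the gap at crop (208,195), between the front plate's top (212,157) and the rear plate's top (205,275). The fingers are either side of it.

```bash
cat >> h.py <<'E'
def fcloud(s):
    v,u=np.mgrid[0:400,0:640]; K=s["mtx"]; a=(u-K[0,2])/K[0,0]; b=(v-K[1,2])/K[1,1]; r=np.hypot(a,b)+1e-9
    d=np.stack([a/r*np.tan(r),b/r*np.tan(r),np.ones_like(a)],-1)*s["z_map"][...,None]
    return (d-s["t"])@s["R"]
E
python3 - <<'E'
from h import *
s=load("w4.npz"); P=fcloud(s); t=np.array([.5359,.0816]); yaw=2.913
X=np.array([np.cos(yaw),np.sin(yaw)]);Y=np.array([np.sin(yaw),-np.cos(yaw)])
D=P[...,:2]-t; bx=-(D@X); by=D@Y; z=P[...,2]   # bracket-aligned offsets from TCP
y,x=np.mgrid[0:400,0:640]; w=(x>270)&(x<375)&(y>170)&(y<275)
m=w&(abs(z-.122)<.0035)
for lo,hi,n in ((-.05,.0,"front"),(.01,.06,"rear")):
    k=m&(bx>lo)&(bx<hi); print(n,k.sum(),"x",np.percentile(bx[k],[2,50,98]).round(4),"y",np.percentile(by[k],[1,50,99]).round(4),z[k].mean().round(4))
k=w&(z>.075)&(z<.118)&(bx>-.018)&(bx<.012); print("head",k.sum(),"x",np.percentile(bx[k],[2,50,98]).round(4),"y",np.percentile(by[k],[2,50,98]).round(4),"z",np.percentile(z[k],[2,50,98]).round(4))
for zz in(.096,.100,.104,.108,.111):
    q=k&(abs(z-zz)<.002); print(zz,q.sum(),np.percentile(by[q],[3,50,97]).round(4) if q.sum()>3 else 0)
E
```

```text
front 721 x [-0.0264 -0.0229 -0.0194] y [-0.0201  0.0037  0.0278] 0.1198
rear 577 x [0.0276 0.031  0.0349] y [-0.021   0.0026  0.0253] 0.1199
head 1270 x [-0.0145 -0.0036  0.0072] y [-0.0128  0.0033  0.0191] z [0.0925 0.1057 0.1094]
0.096 111 [-0.0128 -0.0087  0.0204]
0.1 179 [-0.0103  0.0147  0.0188]
0.104 343 [-0.0086  0.0041  0.0149]
0.108 586 [-0.0063  0.0026  0.0116]
0.111 69 [0.0019 0.0084 0.0107]
```

Emit:
carry_out(steps=[[[0,0.003,0.0],0,0.1],[[0,0.003,0.0],0,0.1]])

```text
time: 11.45
tool_pos: [0.5403, 0.0849, 0.1533]
ee_rot: [3.141, 0.003, 2.913]
wrist_force: [-0.6, 0.1, -0.2]
width: 0.0424
finger_force: 0.0
```

Run:
```python
from bench import robot
from h import *
s=robot.snapshot("wrist"); o=robot.get_obs(); np.savez("w5.npz",**s); P=fcloud(s); t=o["tool_pos"][:2]; print(o["tool_pos"],o["ee_rot"]); yaw=2.913
X=np.array([np.cos(yaw),np.sin(yaw)]);Y=np.array([np.sin(yaw),-np.cos(yaw)])
D=P[...,:2]-t; bx=-(D@X); by=D@Y; z=P[...,2]
y,x=np.mgrid[0:400,0:640]; w=(x>260)&(x<375)&(y>165)&(y<285); m=w&(abs(z-.1205)<.0035)
for lo,hi,n in ((-.05,.0,"front"),(.01,.06,"rear")):
    k=m&(bx>lo)&(bx<hi); print(n,k.sum(),"x",np.percentile(bx[k],[2,50,98]).round(4),"y",np.percentile(by[k],[1,50,99]).round(4))
k=w&(z>.075)&(z<.118)&(bx>-.018)&(bx<.012); print("head x",np.percentile(bx[k],[2,50,98]).round(4),"y",np.percentile(by[k],[2,50,98]).round(4),"ztop",np.percentile(z[k],98).round(4))
```

```text
[0.54004897 0.0850111  0.15293647] [3.14084404e+00 2.45032954e-03 2.91299107e+00]
front 767 x [-0.0295 -0.0262 -0.0224] y [-0.0246 -0.0009  0.0236]
rear 684 x [0.0238 0.0272 0.0318] y [-0.0256 -0.0001  0.0235]
head x [-0.0173 -0.0066  0.0042] y [-0.0168 -0.0009  0.015 ] ztop 0.1093
```

Emit:
carry_out(steps=[[[0.003,-0.001,0.0],0,0.1],[[0.003,-0.001,0.02],0,0.1],[[0.003,-0.001,0.035],0,0.1],[[0.003,-0.001,0.05],0,0.1],[[0.003,-0.001,0.065],0,0.1],[[0.003,-0.001,0.081],0,0.1],[[0.003,-0.001,0.081],0,0.1]])

```text
time: 12.38
tool_pos: [0.5348, 0.0851, 0.0684]
ee_rot: [-3.141, -0.004, 2.914]
wrist_force: [0.3, 0.3, -0.1]
width: 0.0423
finger_force: 0.0
```

Emit:
carry_out(steps=[[[0,-0.002,0],0,0.1],[[0,-0.003,0],0,0.1],[[0,-0.004,0],0,0.1],[[0,-0.005,0],0,0.1],[[0,-0.005,0],0,0.1]])

```text
time: 13.0
tool_pos: [0.536, 0.0822, 0.0712]
ee_rot: [3.137, 0.002, 2.914]
wrist_force: [2.2, 6.3, -0.4]
width: 0.0421
finger_force: 3.1
```

Emit:
carry_out(steps=[[[0,-0.003,0],0,0.1],[[0,-0.004,0],0,0.1],[[0,-0.005,-0.002],0,0.1],[[0,-0.006,-0.004],0,0.1],[[0,-0.006,-0.006],0,0.1],[[0,-0.007,-0.008],0,0.1],[[0,-0.007,-0.008],0,0.1]])

```text
time: 13.88
tool_pos: [0.5356, 0.0803, 0.0781]
ee_rot: [3.127, 0.003, 2.916]
wrist_force: [7.6, 17.3, -6.7]
width: 0.0424
finger_force: 9.2
```

```bash
cat > bar.py <<'E'
from bench import robot
from h import *
s=robot.snapshot("wrist"); o=robot.get_obs(); P=fcloud(s); print(o["time"].__round__(2),o["tool_pos"].round(4),o["wrist_force"].round(1),o["width"].round(4))
yaw=2.913; X=np.array([np.cos(yaw),np.sin(yaw)]);Y=np.array([np.sin(yaw),-np.cos(yaw)]); O=np.array([.5360,.0845])
def ang(P,n):
    D=P[...,:2]-O; bx=-(D@X); by=D@Y; z=P[...,2]
    k=(bx>-.038)&(bx<-.024)&(by>.04)&(by<.09)&(z>.03)&(z<.15); q=np.c_[by[k],z[k]]
    if len(q)<15: print(n,len(q)); return
    b=np.linspace(.04,.09,11); tp=np.array([[ (b[i]+b[i+1])/2, np.percentile(q[(q[:,0]>=b[i])&(q[:,0]<b[i+1]),1],85)] for i in range(10) if ((q[:,0]>=b[i])&(q[:,0]<b[i+1])).sum()>2])
    f=np.polyfit(tp[:,0],tp[:,1],1); print(n,len(q),"slope",f[0].round(3),"top z at y=.06",np.polyval(f,.06).round(4),"(level: ~.106)")
ang(P,"wrist"); 
for n in("top","scene"): ang(cloud(robot.snapshot(n)),n)
cv2.imwrite("pics/bar.png",s["image"][:,:,::-1])
E
python3 bar.py
```

```text
Traceback (most recent call last):
  File "bar.py", line 3, in <module>
    s=robot.snapshot("wrist"); o=robot.get_obs(); P=fcloud(s); print(o["time"].__round__(2),o["tool_pos"].round(4),o["wrist_force"].round(1),o["width"].round(4))
                                                                                                                                             ^^^^^^^^^^^^^^^^
AttributeError: 'float' object has no attribute 'round'
```

```bash
sed -i 's/o\["width"\].round(4)/o["width"]/' bar.py; python3 bar.py
```

```text
13.97 [0.5356 0.0803 0.0781] [ 7.9 15.8 -7. ] 0.04239695330183985
wrist 2039 slope 0.012 top z at y=.06 0.1052 (level: ~.106)
top 17 slope -0.063 top z at y=.06 0.1084 (level: ~.106)
scene 77 slope 0.073 top z at y=.06 0.1057 (level: ~.106)
```

The bar is already level under the one-finger push (slope 0.012). Now closing the second finger while keeping the push on.

Emit:
carry_out(steps=[[[0,0.001,0],0,0.15],[[0,0.002,0],0,0.2],[[0,0.0035,0],0,0.25],[[0,0.0045,0],0,0.3],[[0,0.006,0],0,0.35],[[0,0.006,0],0,1],[[0,0.006,0],0,1],[[0,0.006,0],0,1]])

```text
time: 15.08
tool_pos: [0.537, 0.0864, 0.0781]
ee_rot: [3.127, 0.003, 2.916]
wrist_force: [8.1, 17.8, -7.8]
width: 0.03
finger_force: 30.0
```

```bash
python3 bar.py
```

```text
15.12 [0.537  0.0864 0.0781] [ 7.7 17.1 -7.6] 0.029817386164707572
wrist 2099 slope 0.016 top z at y=.06 0.1052 (level: ~.106)
top 11
scene 75 slope -0.033 top z at y=.06 0.1068 (level: ~.106)
```

Emit:
carry_out(steps=[[[0,0.001,0],0,1],[[-0.001,0.003,0.001],0,1],[[-0.001,0.004,0.001],0,1],[[-0.001,0.004,0.001],0,1],[[-0.001,0.004,0.001],0,1]])

```text
time: 15.85
tool_pos: [0.537, 0.0863, 0.0781]
ee_rot: [3.135, 0.0, 2.915]
wrist_force: [-0.3, 9.6, 0.0]
width: 0.0295
finger_force: 30.0
```

```bash
python3 bar.py
```

```text
15.9 [0.5369 0.0864 0.0781] [ 0.2  9.1 -0. ] 0.02940175281959455
wrist 2087 slope 0.007 top z at y=.06 0.1047 (level: ~.106)
top 12
scene 76 slope 0.045 top z at y=.06 0.1059 (level: ~.106)
```

Slope follows the tool tilt, so I'll relax the remaining sideways load.

Emit:
carry_out(steps=[[[0,0.002,0],0,1],[[0,0.004,0],0,1],[[0,0.004,0],0,1],[[0,0.004,0],0,1]])

```text
time: 16.5
tool_pos: [0.537, 0.0863, 0.0781]
ee_rot: [-3.141, -0.001, 2.913]
wrist_force: [-3.8, -0.1, 5.8]
width: 0.0296
finger_force: 30.0
```

```bash
python3 bar.py
python3 - <<'E'
from bench import robot
from h import *
s=robot.snapshot("scene"); w=cv2.imread("pics/bar.png")
cv2.imwrite("pics/fin.png",np.vstack([w[60:340,120:520],cv2.resize(s["image"][120:260,240:440],(400,280))[:,:,::-1]]))
E
```

```text
16.55 [0.537  0.0863 0.0781] [-5.2  0.9  5. ] 0.029708955164738458
wrist 2069 slope -0.006 top z at y=.06 0.1043 (level: ~.106)
top 11
scene 73 slope 0.028 top z at y=.06 0.1062 (level: ~.106)
```

View pics/fin.png

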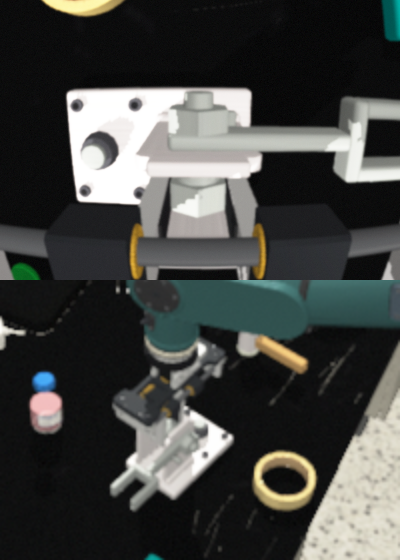

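The wrist view shows the fingers on the head at (195,195) and the bar level out to the fork at (360,140). The pin is home and the mallet stands clear. The tool is vertical, the loads are small and the slope is about 0, so I'm handing in.

```bash
python3 -c "
from bench import robot
print(robot.close_job())"
```

```text
the job is handed in; nothing more can be done
None
```

I drove the pin home (top measured at 38 mm), set the mallet back upright on the worktop clear of the bracket, and handed the job in at 16.6 s with the gripper still holding the bolt head and the bar level to within camera accuracy; no verdict came back.

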